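# Heft a sealed tube of variator rollers and file it as heavy or light

## Task

Somebody left a sealed tube of variator rollers on the shelf and only its weight tells whether it is a heavy or a light set: lift it just clear of the shelf, a couple of centimetres, and hold it still there for a good second to feel the load. Then file it upright in the hole of the right cup, red for heavy or yellow for light: feel for the hole without forcing, lower the tube right down to the bin floor before letting go, and leave it standing there. Leave the mirror, brake pads, spanner and fuse box alone.

Things in the scene. Friction and masses are not known exactly. Their poses are not given: they have to be found in the camera images.
- tube_mid (a point): The sealed, opaque green plastic tube with a black cap, round, 36 mm across and 120 mm tall, standing upright on the shelf; the point is its centre, 60 mm above its foot; z runs along the tube, up. Outside all tubes are the same.
- tube: The same tube; origin at the centre of its foot. Rollers sealed inside may rattle. All in all a heavy set weighs about 0.30 kg (2.6 to 3.3 N), a light one about 0.14 kg (1.2 to 1.6 N).
- heavy_bin: Blue open-topped bin with a red front tag, for heavy sets; fixed. Outside 80 (x) by 116 (y) by 60 mm high, walls and floor 4 mm; origin at the centre of its underside. A label lip sticks out 12 mm from the top of its front (-x) side. A tube filed in its cup stands on the bin floor, 4 mm above the origin.
- heavy_mid (a point): Middle of the heavy bin, 50 mm up, at the height of the flat top of its red cup block (70 x 76 x 46 mm, one upright hole 44 mm across, right through, mouth chamfered 2 mm). In x the hole is on this point; along the bin's y the block was dropped in anywhere up to 16 mm either way and its place is NOT measured: find the hole by feel or eye. It shifts only at 7 N sideways.
- light_bin: Blue open-topped bin with a yellow front tag, for light sets; fixed. Outside 80 (x) by 116 (y) by 60 mm high, walls and floor 4 mm; origin at the centre of its underside. A label lip sticks out 12 mm from the top of its front (-x) side. A tube filed in its cup stands on the bin floor, 4 mm above the origin.
- light_mid (a point): Middle of the light bin, 50 mm up, at the height of the flat top of its yellow cup block (70 x 76 x 46 mm, one upright hole 44 mm across, right through, mouth chamfered 2 mm). In x the hole is on this point; along the bin's y the block was dropped in anywhere up to 16 mm either way and its place is NOT measured: find the hole by feel or eye. It shifts only at 7 N sideways.
- mirror: Bystander: chrome scooter mirror lying flat, head 100 mm across and 16 mm thick (origin under the head's centre), stalk 140 mm long towards its +x.
- pad_a: Bystander: brake pad, 40 x 90 mm, 11 mm thick, lying flat; origin under its centre.
- pad_b: Bystander: brake pad, the other of the pair, same size.
- spanner: Bystander: steel spanner, 170 mm long along its x, lying flat.
- fuse_box: Bystander: clear plastic box of fuses, 72 x 97 x 27 mm; origin under its centre.
There are look-alikes about, which are no part of the job. Of the things like the tube, leave any that is orange; of the rest the smaller one is meant.

How it is judged:
By the outcome, as a careful person would: the job done as asked, in the order asked, and still so for the second after the job is handed in, with the robot touching nothing.
It also fails if it takes over 54 s, if anything falls off the work surface, if the arm or the gripper's body presses on something with over 40 N, if the wrist force passes 120 N, or if a joint passes its speed limit or range.

## Robot

A 6-joint arm with a two-finger parallel gripper is mounted at the origin on the work surface. World frame = base frame: x ahead of the robot, y to its left, z up, the work surface at z = 0. Lengths are in mm, angles in rad, forces in N, time in s.
With the tool pointing down it reaches from about 325 to 750 mm from the base axis. Payload 7.6 kg.
Tool frame: the origin (TCP) lies midway between the tips of the shut fingers; the grasp point (between the pads) lies 19 mm behind it; z points along the fingers, y is the direction in which the jaws open and shut (so a half turn about z gives the same grasp; the last joint's range is limited). The gripper opens to 85 mm and grips with 20 to 120 N. Pads are 22 mm wide; open, the fingers measure 114 mm over their backs; the gripper's body (76 mm by 85 mm) begins 54 mm behind the grasp point. The pads swing forward as they close: fully open they stand 13 mm farther back than shut.
Start: joints at [-1.376, 0.052, 1.401, -0, 1.689, -0.07], TCP at [137.425, -506.715, 231.323] pointing down, gripper open.
Joint ranges: [-2.9, 2.9], [-0.91, 2.17], [0.12, 2.37], [-1.06, 4.2], [0.26, 2.73], [-2.93, 2.93]. Speed limits (rad/s): [2.57, 2.57, 3.01, 3.14, 3.14, 3.14].

## Interface

Orientations are given as a unit quaternion [w, x, y, z].
In Python, from rig import state, capture, camera_model, hand_in gives the robot as it stands.
- The arm moves only by the tool send_rows, never from a script. Its argument "deltas" is a list of rows, each a list of 6 numbers: the shift along the world's x, y, z in mm, then the turn, a rotation vector about the world's x, y, z in rad. A call has 1 to 12 rows; each row shifts and turns the commanded pose from where the row before left it; what a row does not reach is not made up. A row lasts 1/10 s, in which the tool goes at most 50 mm and 8.59 degrees, less where a joint would pass 70% of its speed; a pose out of reach is approached as far as the arm can. A call with a gripper value outside its range is refused whole. "hand" is the gripper's target within -1 to 1 (fully open at 1, half-way at 0, shut at -1), set as the call begins (left out, the last holds). The fingers move at their own pace and stop on an object; "grip_force" is the grip in N (left out, the last holds). Time passes only in rows, so rows that do not move let the fingers close. It gives the time, the measured TCP pose, the force and the opening at its end, in the units of the state.
- state(): the state, without advancing time (a new reading comes with each control period).
- capture(name): name is "scene" or "top"; returns (picture, depth): 480x640x3 uint8, red, green, blue; 480x640 float32, mm along the optical axis (not along the pixel's ray), 0 where there is no reading.
- camera_model(name): a dict with "vfov" (degrees; the focal length in pixels is half the picture's height over the tangent of half this angle, whatever the lens; pixels are square), "cx", "cy" (the principal point, pixels), "R" (3x3) and "t" (3): a world point X has camera coordinates R X + t. Camera axes: x right, y down, z forward; pixel columns grow to the right and rows downward; lengths in mm; the calibration is good to about 2 mm. A picture is of the moment at which its call begins. camera_model takes no time and is no camera call.
- hand_in(): hands the job in, once; it reports no verdict.
The state is a dict: "time": time; "joints": joint angles; "dq": joint speeds; "effort": joint torques, N m; "ee_pos": TCP position; "eef_rot": TCP orientation; "force": force on the tool from outside, world axes, zero at the start; "wrist_torque": the same for the moment, N m; "width": opening from 0.0 (shut) to 1.0 (fully open).
Only numpy, scipy, OpenCV 4.12 (cv2) and the standard library are available. Lean on these libraries where they do the work, as an engineer would, in place of code of your own. Each camera call takes 0.05 s, during which the arm holds its last target.

## Working session

There is one attempt and no reset: what is moved stays moved. The work goes in short steps, Python scripts to look and compute and a tool call to move; the robot and the scene stay as the last step left them, time stands still between calls to the robot, and variables do not carry over. Pictures are saved under pics/ and viewed, and the job is handed in when it is done.

Besides the shell and the picture viewer there is one more tool, called after "Call:" as name(argument=value, ...) on one line, values as JSON. send_rows: Moves the arm, as the interface text tells. Its arguments: {"type":"object","properties":{"deltas":{"type":"array","items":{"type":"array","items":{"type":"number"}}},"hand":{"type":"number"},"grip_force":{"type":"number"}},"required":["deltas"]}

```bash
mkdir -p pics; ls; cat > h.py <<'E'
import numpy as np,cv2
from rig import state,capture,camera_model
def snap(n,f):
    p,d=capture(n); cv2.imwrite(f'pics/{f}.png',p[:,:,::-1]); np.savez(f'pics/{f}.npz',p=p,d=d,n=n); return p,d
def cloud(n,d):
    m=camera_model(n);h=d.shape[0];f=h/2/np.tan(np.radians(m['vfov'])/2)
    v,u=np.mgrid[:d.shape[0],:d.shape[1]]
    C=np.stack([(u-m['cx'])/f*d,(v-m['cy'])/f*d,d],-1)
    return (C-np.array(m['t']))@np.array(m['R'])
E
python3 - <<'E'
from h import *
for n in('scene','top'):
    snap(n,n+'0'); m=camera_model(n);print(m)
print(state())
E
```

```text
pics
{'vfov': 45.63554212623046, 'cx': 330.2794174463947, 'cy': 233.16135631406414, 'R': array([[-0.09178406,  0.99571081,  0.01164772],
       [ 0.69632063,  0.07253939, -0.71405575],
       [-0.71183795, -0.05742839, -0.69999194]]), 't': array([  35.68148944, -311.54228686, 1890.96315691])}
{'vfov': 56.55222187815207, 'cx': 321.1778353131138, 'cy': 245.47528281379033, 'R': array([[ 0.00843699, -0.99987322,  0.01350385],
       [-0.98916097, -0.01032478, -0.14647173],
       [ 0.14659258, -0.0121217 , -0.98912268]]), 't': array([ -23.25205333,  532.88621525, 1103.76208696])}
{'time': 0.1, 'joints': array([-1.37631501e+00,  5.28325575e-02,  1.40161590e+00,  8.85521723e-06,
        1.68858845e+00, -7.02614297e-02]), 'dq': array([-7.53777102e-04,  6.52170242e-04, -1.81758516e-03, -2.18800610e-04,
        4.62941178e-05,  1.70152920e-03]), 'effort': array([ 8.12572744e-04, -3.82583499e+01, -3.60986674e+01, -1.19483757e-04,
        4.80758594e-03, -1.77736899e-05]), 'ee_pos': array([ 137.36547692, -506.43998054,  230.52955971]), 'eef_rot': array([-7.21006092e-04,  9.91251368e-01,  1.31985618e-01, -4.04335232e-05]), 'force': array([-0.34644563,  0.44696523, -0.95469883]), 'wrist_torque': array([ 0.00910103, -0.00483467, -0.04382435]), 'width': 1.0037219665396648}
```

View pics/scene0.png

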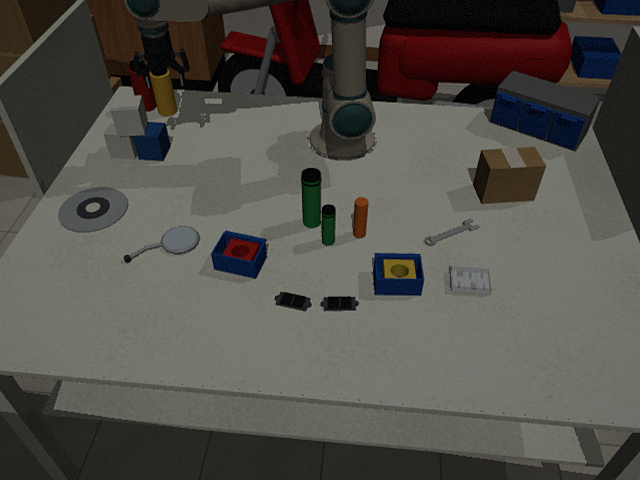

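View pics/top0.png

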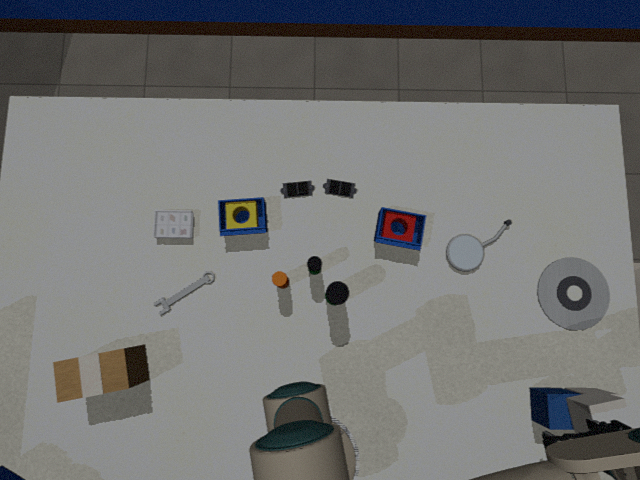

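Candidates: the small green tube at scene (328,225), top (315,265); the large green tube at scene (312,198), top (337,293); and the orange tube at scene (361,218), top (281,280). By the description, the small green one is meant. The red bin is at top (400,228) and the yellow bin at top (242,216). Next I measure them and check a close crop.

```bash
python3 - <<'E'
from h import *
a=np.load('pics/top0.npz');P=cloud('top',a['d']);p=a['p'].astype(int)
s=np.load('pics/scene0.npz');S=cloud('scene',s['d']);sp=s['p'].astype(int)
print('table',P[150,330],P[230,330], S[330,330])
def blob(P,m,name):
    q=P[m]; q=q[np.isfinite(q).all(1)]
    print(name,len(q),'med',np.median(q,0).round(1),'min',np.percentile(q,2,axis=0).round(1),'max',np.percentile(q,98,axis=0).round(1))
def box(sh,u0,u1,v0,v1):
    m=np.zeros(sh,bool);m[v0:v1,u0:u1]=1;return m
sh=a['d'].shape
for nm,(u0,u1,v0,v1) in dict(small=(304,326,253,276),big=(322,352,278,308),orange=(270,292,268,292)).items():
    b=box(sh,u0,u1,v0,v1)&(a['d']>0); z=P[...,2]; zt=np.percentile(z[b],95); 
    blob(P,b&(z>zt-4)&(z<zt+8),nm+' top')
for nm,(u0,u1,v0,v1) in dict(small=(318,340,200,248),big=(298,325,165,232),orange=(350,372,194,242)).items():
    b=box(sh,u0,u1,v0,v1)&(s['d']>0)&(S[...,2]>8); blob(S,b,nm+' scene')
r,g,b_=p[...,0],p[...,1],p[...,2]
for nm,B,col in (('red',box(sh,370,430,200,265),(r>90)&(g<60)&(b_<60)),('yel',box(sh,210,275,190,250),(r>90)&(g>80)&(b_<80))):
    zz=P[...,2]
    blob(P,B&col&(zz>40)&(zz<56),nm+' block')
    bl=B&(b_>r+30)&(b_>g+30); blob(P,bl&(zz>52)&(zz<68),nm+' rim')
    q=P[bl&(zz>54)&(zz<66)][:,:2].astype(np.float32); print(cv2.minAreaRect(q))
    q=P[B&col&(zz>44)&(zz<56)][:,:2].astype(np.float32); print('blockrect',cv2.minAreaRect(q))
    bb=B&(zz<38)&(zz>-5)
c=p[190:320,200:440].astype(np.uint8);cv2.imwrite('pics/crop1.png',cv2.resize(c[:,:,::-1],None,fx=3.3,fy=3.3,interpolation=cv2.INTER_CUBIC))
E
```

```text
table [802.86967066 -40.58778444   1.72762152] [581.14423553 -41.92284441  -1.49548633] [773.03446232  34.72600503   3.35840518]
small top 156 med [479.1  -0.7 120. ] min [462.5 -17.2 118. ] max [495.6  13.6 123.5]
big top 342 med [408.9 -54.7 174.3] min [384.7 -77.2 172.4] max [431.2 -32.6 178. ]
orange top 155 med [442.7  81.1 120.3] min [426.5  65.  118.1] max [457.1  95.6 124.1]
small scene 579 med [491.1   0.8  74.5] min [416.1 -30.9  10.4] max [499.8  19.4 122.8]
big scene 1131 med [429.1 -46.6 111.3] min [392.4 -74.3  12.8] max [492.3  -9.2 176.4]
orange scene 504 med [456.   84.7  78.7] min [432.   67.7  11.8] max [463.2 102.  122.7]
red block 487 med [ 578.9 -216.8   49.9] min [ 548.  -254.9   44.9] max [ 615.2 -178.1   54.3]
red rim 455 med [ 546.2 -214.4   58. ] min [ 526.5 -279.3   52.7] max [ 628.1 -159.2   63.3]
((576.7520141601562, -219.00689697265625), (115.39653778076172, 92.21263122558594), 79.4561538696289)
blockrect ((582.0137939453125, -216.76657104492188), (76.35208129882812, 64.39269256591797), 80.5947036743164)
yel block 535 med [610.1 187.2  50. ] min [576.6 151.1  45. ] max [642.8 225.9  54.2]
yel rim 456 med [571.1 185.2  57.8] min [557.2 126.9  52.7] max [650.8 242.5  63.4]
((603.8828735351562, 184.82058715820312), (92.18306732177734, 116.10692596435547), 4.63236141204834)
blockrect ((610.0943603515625, 187.82151794433594), (68.55786895751953, 75.79058837890625), 4.760934352874756)
```

View pics/crop1.png

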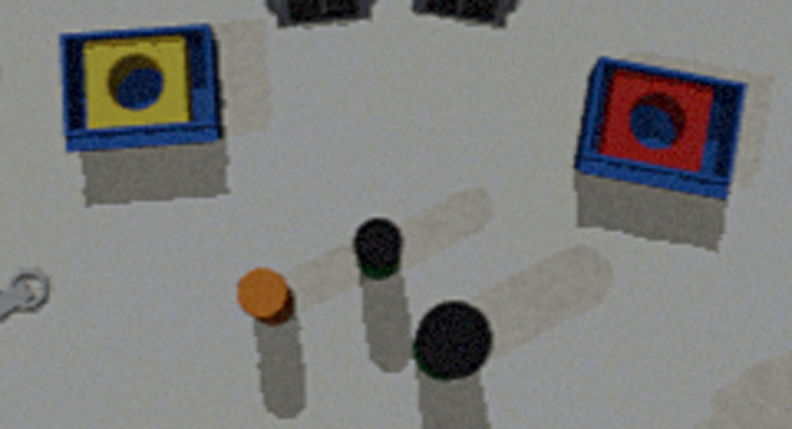

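The crop shows the small green tube with its black cap at crop (378,243). It is 36 mm wide with its top at z=120, which matches the description. The other green tube is 175 mm tall. Next I locate the holes.

```bash
cat >> h.py <<'E'
def ray(n,uv,z):
    m=camera_model(n);f=240/np.tan(np.radians(m['vfov'])/2);R=np.array(m['R']);t=np.array(m['t'])
    uv=np.atleast_2d(uv).astype(float);d=np.c_[(uv[:,0]-m['cx'])/f,(uv[:,1]-m['cy'])/f,np.ones(len(uv))]@R;c=-R.T@t
    return c+d*((z-c[2])/d[:,2])[:,None]
E
python3 - <<'E'
from h import *
for cam,f,boxes in (('top','top0',dict(red=(370,430,200,265),yel=(210,275,190,250))),('scene','scene0',dict(red=(205,272,225,280),yel=(368,430,248,300)))):
    p=np.load(f'pics/{f}.npz')['p'].astype(int)
    for nm,(u0,u1,v0,v1) in boxes.items():
        c=p[v0:v1,u0:u1]; r,g,b=c[...,0],c[...,1],c[...,2]
        val=r-b if nm=='yel' else r-g
        hi=np.percentile(val,92)
        m=(val>hi*.6).astype(np.uint8)
        cs,h=cv2.findContours(m,cv2.RETR_CCOMP,cv2.CHAIN_APPROX_NONE)
        o=max(cs,key=cv2.contourArea)
        q=ray(cam,o[:,0]+[u0,v0],50)[:,:2].astype(np.float32)
        print(cam,nm,'block',cv2.minAreaRect(q))
        for i,k in enumerate(cs):
            if h[0][i][3]>=0 and len(k)>12:
                q=ray(cam,k[:,0]+[u0,v0],50)[:,:2]
                e=cv2.fitEllipse(q.astype(np.float32)); print('  hole',q.min(0).round(1),q.max(0).round(1),e)
S=cloud('scene',np.load('pics/scene0.npz')['d']);p=np.load('pics/scene0.npz')['p'].astype(int)
m=np.zeros(S.shape[:2],bool);m[200:250,316:342]=1
m&=(abs(S[...,2]-121)<4); q=S[m]; print('cap scene',len(q),q.min(0),q.max(0))
m=np.zeros(S.shape[:2],bool);m[200:250,316:342]=1;m&=(p[...,1]>p[...,0]+15)&(S[...,2]>15)&(S[...,2]<100)&(S[...,0]>470);q=S[m];print('body',len(q),np.percentile(q,3,0),np.percentile(q,97,0))
def res(x): return np.hypot(q[:,0]-x[0],q[:,1]-x[1])-18
from scipy.optimize import least_squares
print(least_squares(res,[479,0],loss='soft_l1').x)
E
```

```text
top red block ((583.731689453125, -216.14613342285156), (78.35580444335938, 68.11933898925781), 80.03350830078125)
  hole [ 560.5 -237.7] [ 607.5 -193.8] ((583.143798828125, -215.5669708251953), (44.44777297973633, 46.48531723022461), 80.51664733886719)
top yel block ((610.1975708007812, 188.35968017578125), (67.66035461425781, 78.02301025390625), 4.802630424499512)
  hole [584.7 164.5] [631.8 210.8] ((608.6746215820312, 187.82740783691406), (44.75547409057617, 47.282772064208984), 133.20669555664062)
scene red block ((578.896240234375, -212.86036682128906), (77.87552642822266, 62.02592086791992), 79.79744720458984)
  hole [ 577.4 -236.5] [ 601.6 -223.4] ((589.6709594726562, -230.76881408691406), (8.634248733520508, 26.454280853271484), 110.70411682128906)
scene yel block ((605.2662963867188, 190.21380615234375), (60.07655715942383, 76.76233673095703), 4.7344255447387695)
  hole [591.6 197.9] [628.5 215.2] ((610.6396484375, 206.05746459960938), (15.814604759216309, 35.64837646484375), 85.21949005126953)
cap scene 92 [462.70030964 -14.23916697 117.01505218] [500.3819938   19.54877534 123.88436505]
body 287 [484.90316812 -13.45683344  18.67252333] [499.82688349  17.50898307  97.6059189 ]
[478.72386619   1.94194554]
```

Call:
send_rows(deltas=[[26, 39, 4, 0, 0, 0.08], [26, 39, 4, 0, 0, 0.08], [26, 39, 4, 0, 0, 0.08], [26, 39, 4, 0, 0, 0.08], [26, 39, 4, 0, 0, 0.08], [26, 39, 4, 0, 0, 0.08], [26, 39, 4, 0, 0, 0.08], [26, 39, 4, 0, 0, 0.08], [26, 39, 4, 0, 0, 0.08], [26, 39, 4, 0, 0, 0.08], [26, 39, 4, 0, 0, 0.08], [26, 39, 4, 0, 0, 0.08]], hand=1, grip_force=35)

```text
time: 1.3
ee_pos: [450.0, -36.7, 279.3]
eef_rot: [0.0, 0.817, 0.576, -0.0]
force: [1.6, -1.0, 0.1]
width: 1.0
```

Call:
send_rows(deltas=[[15, 19, -10, 0, 0, 0.04], [15, 19, -20, 0, 0, 0.04], [0, 0, -30, 0, 0, 0], [0, 0, -10, 0, 0, 0], [0, 0, 0, 0, 0, 0]])

```text
time: 1.8
ee_pos: [478.5, -0.8, 207.7]
eef_rot: [-0.001, 0.795, 0.607, -0.001]
force: [0.1, 0.2, -0.2]
width: 0.998
```

```bash
python3 - <<'E'
from h import *
p,d=snap('scene','s1');t,d=snap('top','t1')
a=cv2.resize(p[80:280,220:420],(500,500));b=cv2.resize(t[200:320,240:400],(667,500))
cv2.imwrite('pics/c2.png',cv2.resize(np.hstack([a[:,50:450],b[:,100:500]])[:,:,::-1],(800,500)))
s=state();print(s['ee_pos'],s['force'])
E
```

```text
[479.6418374   -1.16050165 210.54386852] [ 0.79359641 -0.16764034 -0.61301115]
```

View pics/c2.png

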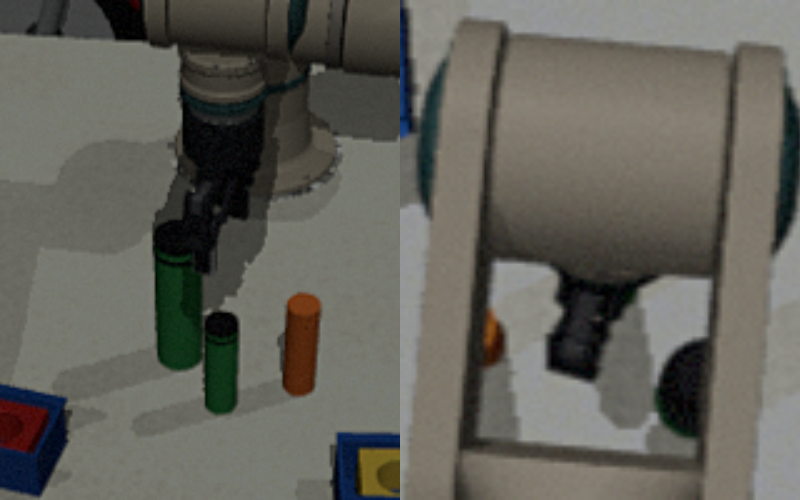

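Call:
send_rows(deltas=[[0, 1, -30, 0, 0, 0], [0, 0, -30, 0, 0, 0], [0, 0, -30, 0, 0, 0], [0, 0, -25, 0, 0, 0], [0, 0, -18, 0, 0, 0], [0, 0, -10, 0, 0, 0], [0, 0, 0, 0, 0, 0], [0, 0, 0, 0, 0, 0]])

```text
time: 2.7
ee_pos: [480.3, 0.1, 67.9]
eef_rot: [0.001, 0.795, 0.607, 0.001]
force: [0.5, 0.4, 0.3]
width: 1.002
```

Call:
send_rows(deltas=[[0, 0, 0, 0, 0, 0], [0, 0, 0, 0, 0, 0], [0, 0, 0, 0, 0, 0], [0, 0, 0, 0, 0, 0], [0, 0, 0, 0, 0, 0], [0, 0, 0, 0, 0, 0], [0, 0, 0, 0, 0, 0], [0, 0, 0, 0, 0, 0], [0, 0, 0, 0, 0, 0], [0, 0, 0, 0, 0, 0]], hand=-1, grip_force=35)

```text
time: 3.7
ee_pos: [479.7, 0.3, 66.9]
eef_rot: [0.0, 0.795, 0.607, 0.0]
force: [-1.6, 0.0, 5.5]
width: 0.414
```

```bash
python3 - <<'E'
from h import *
p,d=snap('scene','s2')
s=state();print(s['ee_pos'],s['force'],s['wrist_torque'],s['width'],s['effort'])
cv2.imwrite('pics/c3.png',cv2.resize(p[100:280,240:420],(600,600))[:,:,::-1])
E
```

```text
[4.79724698e+02 3.21907942e-01 6.69459819e+01] [-1.40082209  0.36507327  6.12027201] [ 0.03096316  0.31517458 -0.02270081] 0.41325269995681074 [-1.55808586e-01 -3.24232399e+01 -3.11774254e+01 -5.21301921e-02
 -5.21190595e-01  7.64469296e-03]
```

View pics/c3.png

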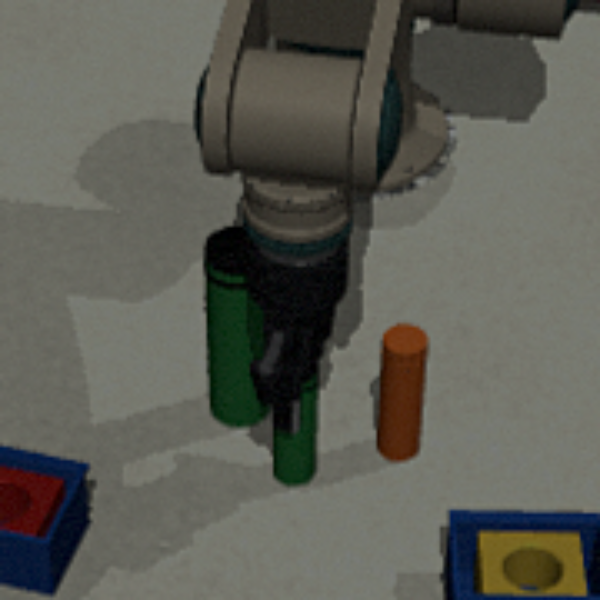

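The tube is gripped (width 0.41, about 35 mm). Now I lift it 22 mm and hold.

Call:
send_rows(deltas=[[0, 0, 4, 0, 0, 0], [0, 0, 6, 0, 0, 0], [0, 0, 6, 0, 0, 0], [0, 0, 4, 0, 0, 0], [0, 0, 2, 0, 0, 0], [0, 0, 0, 0, 0, 0], [0, 0, 0, 0, 0, 0], [0, 0, 0, 0, 0, 0], [0, 0, 0, 0, 0, 0], [0, 0, 0, 0, 0, 0]])

```text
time: 4.75
ee_pos: [479.3, 0.3, 88.2]
eef_rot: [-0.0, 0.795, 0.607, -0.0]
force: [0.3, -0.0, -1.8]
width: 0.418
```

Call:
send_rows(deltas=[[0, 0, 0, 0, 0, 0], [0, 0, 0, 0, 0, 0], [0, 0, 0, 0, 0, 0], [0, 0, 0, 0, 0, 0]])

```text
time: 5.15
ee_pos: [479.4, 0.3, 88.3]
eef_rot: [0.0, 0.795, 0.607, 0.0]
force: [0.2, 0.3, -1.5]
width: 0.413
```

Call:
send_rows(deltas=[[0, 0, 0, 0, 0, 0], [0, 0, 0, 0, 0, 0], [0, 0, 0, 0, 0, 0]])

```text
time: 5.45
ee_pos: [479.4, 0.3, 88.3]
eef_rot: [0.0, 0.795, 0.607, 0.0]
force: [0.8, 0.3, -1.1]
width: 0.414
```

Call:
send_rows(deltas=[[0, 0, 0, 0, 0, 0], [0, 0, 0, 0, 0, 0], [0, 0, 0, 0, 0, 0]])

```text
time: 5.75
ee_pos: [479.4, 0.3, 88.3]
eef_rot: [0.0, 0.795, 0.607, 0.0]
force: [-0.6, 0.0, -0.8]
width: 0.413
```

Call:
send_rows(deltas=[[0, 0, 0, 0, 0, 0], [0, 0, 0, 0, 0, 0], [0, 0, 0, 0, 0, 0]])

```text
time: 6.05
ee_pos: [479.4, 0.3, 88.3]
eef_rot: [0.0, 0.795, 0.607, 0.0]
force: [0.4, 0.0, -1.7]
width: 0.415
```

```bash
python3 - <<'E'
from h import *
p,d=snap('scene','s3')
s=state();print(s['time'],s['ee_pos'],s['force'],s['wrist_torque'],s['width'],s['effort'])
cv2.imwrite('pics/c4.png',cv2.resize(p[100:280,240:420],(600,600))[:,:,::-1])
for i in range(8): capture('top');print(state()['force'])
E
```

```text
6.1 [4.79416790e+02 2.71326246e-01 8.83158603e+01] [ 0.61204486 -0.15969152 -1.4753928 ] [-0.06182058 -0.05127809 -0.00937255] 0.413672414074786 [ 1.61673447e-04 -3.50883758e+01 -3.41877079e+01 -6.31310977e-04
  2.99797075e-04 -1.56563931e-05]
[ 0.12684142 -0.51590641 -1.12895543]
[ 0.26009159  0.66206958 -1.39302749]
[ 0.76812508 -0.5084389  -1.52040371]
[-0.49887504 -0.98798522 -0.8297823 ]
[-0.01165775 -0.2903324  -1.30330517]
[-0.14092155  0.54090893 -0.92369518]
[ 0.29422484 -0.41954851 -1.72803857]
[ 0.65397559 -0.64064144 -1.51476821]
```

View pics/c4.png

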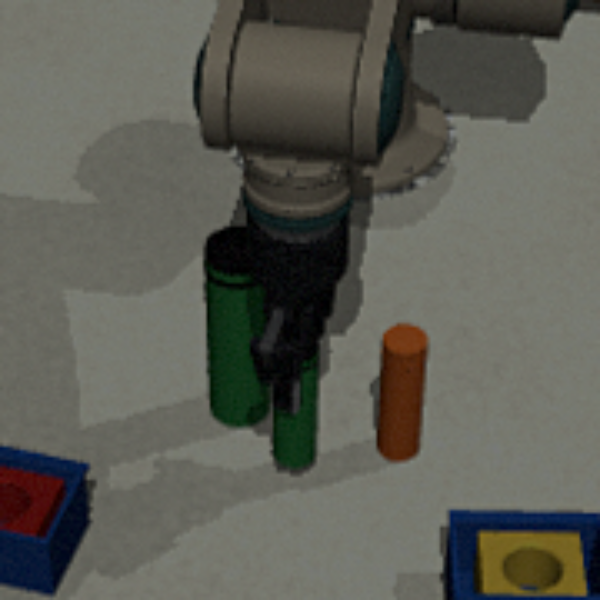

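The held force averages about -1.3 N, against roughly -0.2 N unloaded. So it weighs about 1.2 N, a light set that goes in the yellow cup. A heavy one would read at most -2.6 N. Now I lift and carry it over.

Call:
send_rows(deltas=[[0, 0, 15, 0, 0, 0], [0, 0, 25, 0, 0, 0], [0, 0, 25, 0, 0, 0], [10, 14, 10, 0, 0, 0], [15, 22, 0, 0, 0, 0], [20, 29, 0, 0, 0, 0], [20, 29, 0, 0, 0, 0], [20, 29, 0, 0, 0, 0], [20, 29, 0, 0, 0, 0], [15, 22, 0, 0, 0, 0], [10, 15, 0, 0, 0, 0], [0, 0, 0, 0, 0, 0]])

```text
time: 7.7
ee_pos: [609.8, 191.1, 162.5]
eef_rot: [-0.0, 0.794, 0.608, -0.0]
force: [-0.6, -0.4, -1.6]
width: 0.418
```

Call:
send_rows(deltas=[[0, 0, 0, 0, 0, 0], [0, 0, -10, 0, 0, 0], [0, 0, -10, 0, 0, 0], [0, 0, 0, 0, 0, 0], [0, 0, 0, 0, 0, 0]])

```text
time: 8.2
ee_pos: [609.0, 188.8, 142.7]
eef_rot: [-0.0, 0.795, 0.607, -0.001]
force: [-0.3, -0.2, -1.0]
width: 0.416
```

```bash
python3 - <<'E'
from h import *
p,d=snap('scene','s4');t,dt=snap('top','t4')
s=state();print(s['time'],s['ee_pos'],s['force'],s['width'])
a=cv2.resize(p[170:310,340:480],(400,400));b=cv2.resize(t[150:290,170:310],(400,400))
cv2.imwrite('pics/c5.png',np.hstack([a,b])[:,:,::-1])
S=cloud('scene',d);q=p.astype(int)
m=(q[...,1]>q[...,0]+15)&(q[...,1]>q[...,2]+10)&(S[...,0]>560)&(S[...,2]>70)&(S[...,2]<180)&(abs(S[...,1]-189)<40)
q=S[m];print(len(q),np.percentile(q,3,0),np.percentile(q,97,0))
from scipy.optimize import least_squares
def res(x): return np.hypot(q[:,0]-x[0],q[:,1]-x[1])-18
print(least_squares(res,[610,189],loss='soft_l1').x)
E
```

```text
8.3 [609.5547627  189.1417761  143.75505701] [ 0.60006778  0.49199933 -0.9381406 ] 0.4150718309195217
274 [613.95437826 174.00649223  79.28083827] [628.57791946 204.17154746 168.93350731]
[608.46236373 190.36464492]
```

View pics/c5.png

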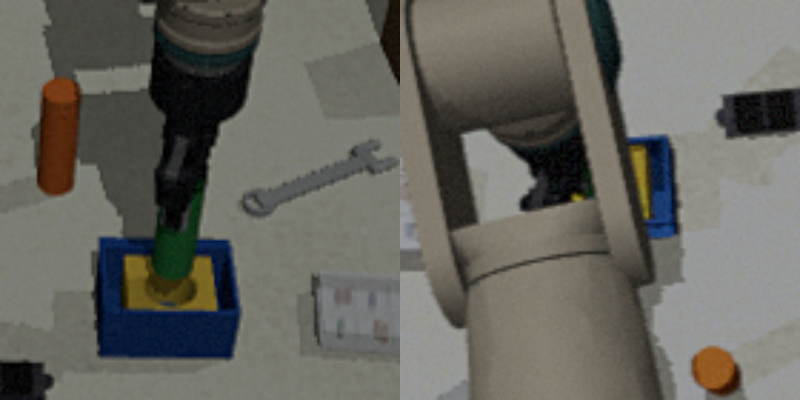

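Scene view: the tube, foot at crop (175,275), stands right above the yellow hole at (172,290). The measured tube y of 190.4 matches the block y of 190.2. Next I lower it gently.

Call:
send_rows(deltas=[[0, 0, -8, 0, 0, 0], [0, 0, -8, 0, 0, 0], [0, 0, -4, 0, 0, 0], [0, 0, -2, 0, 0, 0], [0, 0, -2, 0, 0, 0], [0, 0, -2, 0, 0, 0], [0, 0, -1, 0, 0, 0], [0, 0, 0, 0, 0, 0]])

```text
time: 9.1
ee_pos: [609.4, 189.3, 116.3]
eef_rot: [0.0, 0.795, 0.607, 0.0]
force: [0.8, 0.1, -1.8]
width: 0.413
```

Call:
send_rows(deltas=[[0, 0, -1, 0, 0, 0], [0, 0, -1, 0, 0, 0], [0, 0, 0, 0, 0, 0]])

```text
time: 9.4
ee_pos: [609.4, 189.3, 114.2]
eef_rot: [-0.0, 0.795, 0.607, -0.0]
force: [-0.7, 0.3, -1.6]
width: 0.415
```

Call:
send_rows(deltas=[[0, 0, -1, 0, 0, 0], [0, 0, -1, 0, 0, 0], [0, 0, 0, 0, 0, 0]])

```text
time: 9.7
ee_pos: [609.3, 189.3, 112.1]
eef_rot: [-0.0, 0.795, 0.607, -0.0]
force: [-0.8, -0.1, -0.1]
width: 0.417
```

Call:
send_rows(deltas=[[0, 0, -2, 0, 0, 0], [0, 0, -2, 0, 0, 0], [0, 0, -2, 0, 0, 0], [0, 0, -2, 0, 0, 0], [0, 0, 0, 0, 0, 0]])

```text
time: 10.2
ee_pos: [609.2, 189.2, 103.8]
eef_rot: [-0.0, 0.795, 0.607, -0.0]
force: [-0.3, 0.3, -1.7]
width: 0.416
```

Call:
send_rows(deltas=[[0, 0, -3, 0, 0, 0], [0, 0, -3, 0, 0, 0], [0, 0, -3, 0, 0, 0], [0, 0, -3, 0, 0, 0], [0, 0, 0, 0, 0, 0]])

```text
time: 10.7
ee_pos: [609.1, 189.2, 91.6]
eef_rot: [-0.0, 0.795, 0.607, -0.001]
force: [0.6, 0.3, -1.5]
width: 0.413
```

Call:
send_rows(deltas=[[0, 0, -3, 0, 0, 0], [0, 0, -3, 0, 0, 0], [0, 0, -3, 0, 0, 0], [0, 0, -3, 0, 0, 0], [0, 0, 0, 0, 0, 0]])

```text
time: 11.2
ee_pos: [609.1, 189.2, 79.6]
eef_rot: [-0.0, 0.795, 0.607, -0.0]
force: [-1.3, 0.6, -1.5]
width: 0.411
```

Call:
send_rows(deltas=[[0, 0, -2, 0, 0, 0], [0, 0, -2, 0, 0, 0], [0, 0, -2, 0, 0, 0], [0, 0, 0, 0, 0, 0]])

```text
time: 11.6
ee_pos: [609.2, 189.2, 73.9]
eef_rot: [-0.0, 0.795, 0.607, -0.0]
force: [1.0, 0.1, -1.2]
width: 0.418
```

Foot at about 7 mm with no contact yet. I continue 1 mm at a time until I feel the floor, expected near TCP 71.

Call:
send_rows(deltas=[[0, 0, -1, 0, 0, 0], [0, 0, -1, 0, 0, 0], [0, 0, 0, 0, 0, 0]])

```text
time: 11.9
ee_pos: [609.4, 189.3, 72.2]
eef_rot: [0.0, 0.795, 0.607, -0.0]
force: [-0.0, 0.1, -1.7]
width: 0.413
```

Call:
send_rows(deltas=[[0, 0, -0.5, 0, 0, 0], [0, 0, -0.5, 0, 0, 0], [0, 0, 0, 0, 0, 0]])

```text
time: 12.2
ee_pos: [609.4, 189.3, 71.2]
eef_rot: [0.0, 0.795, 0.607, -0.0]
force: [-0.7, 0.5, -1.3]
width: 0.412
```

Call:
send_rows(deltas=[[0, 0, -0.5, 0, 0, 0], [0, 0, 0, 0, 0, 0]])

```text
time: 12.4
ee_pos: [609.5, 189.3, 71.0]
eef_rot: [0.0, 0.795, 0.607, 0.0]
force: [-0.3, -0.1, -0.2]
width: 0.412
```

Call:
send_rows(deltas=[[0, 0, -0.5, 0, 0, 0], [0, 0, 0, 0, 0, 0]])

```text
time: 12.6
ee_pos: [609.6, 189.4, 71.0]
eef_rot: [0.0, 0.795, 0.607, 0.0]
force: [-1.5, 0.0, 2.9]
width: 0.413
```

The floor is felt at TCP 71.0, exactly where expected. Now I release.

Call:
send_rows(deltas=[[0, 0, 0, 0, 0, 0], [0, 0, 0, 0, 0, 0], [0, 0, 0, 0, 0, 0], [0, 0, 0, 0, 0, 0], [0, 0, 0, 0, 0, 0], [0, 0, 0, 0, 0, 0], [0, 0, 0, 0, 0, 0], [0, 0, 0, 0, 0, 0]], hand=1)

```text
time: 13.4
ee_pos: [609.4, 189.3, 70.3]
eef_rot: [0.0, 0.795, 0.607, 0.0]
force: [-0.3, 0.2, -0.1]
width: 0.998
```

Call:
send_rows(deltas=[[0, 0, 8, 0, 0, 0], [0, 0, 15, 0, 0, 0], [0, 0, 25, 0, 0, 0], [0, 0, 30, 0, 0, 0], [0, 0, 30, 0, 0, 0], [0, 0, 30, 0, 0, 0], [-20, -30, 10, 0, 0, 0], [-20, -40, 0, 0, 0, 0], [-20, -40, 0, 0, 0, 0], [-20, -40, 0, 0, 0, 0], [-10, -30, 0, 0, 0, 0], [0, 0, 0, 0, 0, 0]])

```text
time: 14.6
ee_pos: [518.7, 6.3, 220.5]
eef_rot: [0.001, 0.796, 0.605, 0.001]
force: [0.8, 0.3, -0.1]
width: 0.997
```

```bash
python3 - <<'E'
from h import *
p,d=snap('scene','s5');t,dt=snap('top','t5')
s=state();print(s['time'],s['ee_pos'],s['force'],s['width'])
a=cv2.resize(p[170:310,340:480],(400,400));b=cv2.resize(t[150:290,170:310],(400,400))
cv2.imwrite('pics/c6.png',np.hstack([a,b])[:,:,::-1])
S=cloud('scene',d);q=p.astype(int)
m=(abs(S[...,0]-610)<40)&(abs(S[...,1]-189)<40)&(S[...,2]>70);q=S[m];print(len(q),np.percentile(q,99,0),np.percentile(q,1,0))
E
```

```text
14.7 [519.63852827   8.97560821 219.96289008] [-0.28753901  0.30178925  0.03848316] 0.9980342720355097
344 [630.42941559 207.80980925 127.41432925] [595.19551091 173.38138888  71.2474703 ]
```

View pics/c6.png

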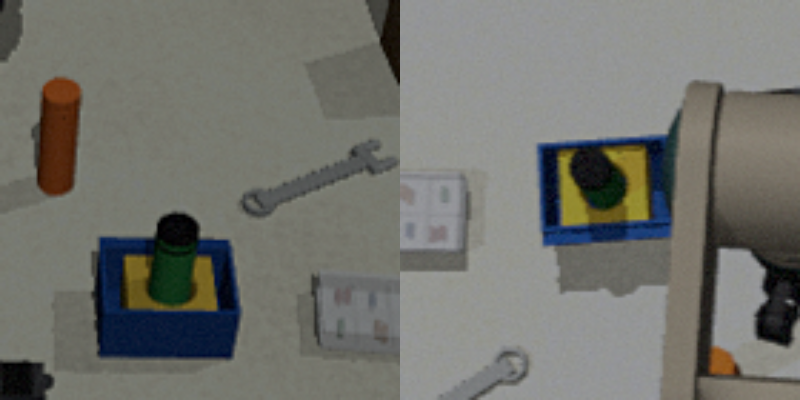

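View pics/s5.png

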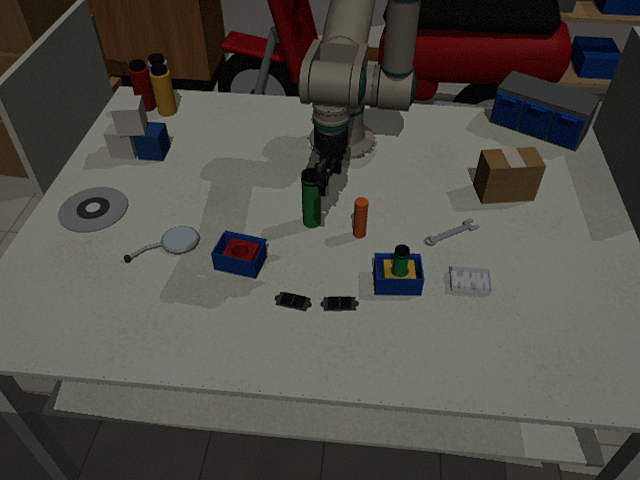

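The tube stands upright in the yellow cup, at scene (401,260), with its top at about 124 mm. Everything else is in place and the gripper is clear.

```bash
python3 -c "
from rig import hand_in,state
print(state()['dq'].round(3),hand_in())"
```

```text
the job is handed in; nothing more can be done
[ 0.031  0.024 -0.008  0.003 -0.005  0.002] None
```

I filed the small green tube upright in the yellow (light) cup and handed the job in at about 15 s, well under the 54 s limit.

- **Weighing:** I lifted it about 21 mm and held it still for over 1 s. The load read about 1.2–1.3 N, with the unloaded sensor at about 0 to -0.2 N, so it is a light set.
- **Filing:** It went into the hole without touching the block. I felt the bin floor at TCP height 71.0 mm, as expected, with about 3 N of contact, and only then let go.
- **Last checks:** The final pictures show the tube upright, with the top measured at about 124–127 mm (124 expected). The mirror, brake pads, spanner, fuse box and look-alike tubes appear unmoved, and the gripper is clear at about 220 mm height.
- **Disagreement:** The two cameras differed by about 2–4 mm in y. I used a value between them, and the fit confirmed it.

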